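# Rock the cell sorter's gate over and feed the waiting cell down the other chute

## Robot

A 6-joint arm with a two-finger parallel gripper is mounted at the origin on the work surface. World frame = base frame: x ahead of the robot, y to its left, z up, the work surface at z = 0. Lengths are in m, angles in rad, forces in N, time in s.
With the tool pointing down it reaches from about 0.275 to 0.775 m from the base axis. Payload 14.6 kg.
Tool frame: the origin (TCP) lies midway between the tips of the shut fingers; the grasp point (between the pads) lies 19 mm behind it (grip_point_offset is the z of the grasp point in the tool frame, in m); z points along the fingers, y is the line along which they close (so a half turn about z gives the same grasp; the last joint's range is limited). The gripper opens to 85 mm and grips with 20 to 120 N. Pads are 22 mm wide; open, the fingers measure 114 mm over their backs; the gripper's body (76 mm by 85 mm) begins 54 mm behind the grasp point. The pads swing forward as they close: fully open they stand 13 mm farther back than shut.
Start: joints at [0.976, 0.263, -0.048, 1.259, 0, 1.415], TCP at [0.224, 0.475, 0.231] pointing down, gripper open.
Joint ranges: [-2.65, 2.65], [-0.89, 1.7], [-1.18, 1.37], [-2.13, 2.11], [-1.35, 1.29], [-3.14, 3.14]. Speed limits (rad/s): [1.89, 1.89, 2.57, 2.79, 3.14, 3.14].

## Interface

Orientations are given as a rotation vector (axis times angle).
In Python, from cell import get_state, grab_frame, calibration, sign_off, grip_point_offset gives the robot as it stands.
- The arm moves only by the tool step_arm, never from a script. Its argument "series" is a list of rows, each a list of 5 numbers: the closure, from 0 (fully open) to 1 (shut), then the shift along the tool's x, y, z in m, then the turn about the tool's z in degrees. In form: [[fingers, dx, dy, dz, yaw], ...]. A call has 1 to 8 rows; each row is the pose to reach, as a shift and turn from the pose commanded when the call began, along the tool's axes at that moment; what a row does not reach only later rows make up. A row lasts 1/12 s, in which the tool goes at most 41.7 mm and 7.16 degrees, less where a joint would pass 70% of its speed; a pose out of reach is approached as far as the arm can. A call with a gripper value outside its range is refused whole. The fingers move at their own pace and stop on an object; "force" is the grip in N (left out, the last holds). Time passes only in rows, so rows that repeat a pose let the fingers close. It gives the time, the measured TCP pose, the force, the opening and the grip force at its end, in the units of the state.
- get_state(): the state, without advancing time (a new reading comes with each control period).
- grab_frame(name): name is "scene" or "top" or "wrist"; returns the picture (384x512x3 uint8, blue, green, red); there is no depth.
- calibration(name): a dict with "fx", "fy", "cx", "cy" (pixels), "dist" ([k1, k2, p1, p2, k3] as OpenCV has them; the pictures are not rectified), "rvec" (rotation vector, rad) and "tvec" (3), from world to camera coordinates, as OpenCV has them. Camera axes: x right, y down, z forward; pixel columns grow to the right and rows downward; lengths in m; the calibration is good to about 2 mm. A picture is of the moment at which its call begins: read the wrist's pose just before it. calibration takes no time and is no camera call; for the wrist camera it gives the pose at the moment of the call.
- sign_off(): hands the job in; it is judged then, once.
The state is a dict: "time_s": time; "joints": joint angles; "dq": joint speeds; "effort": joint torques, N m; "tcp_pos": TCP position; "orientation": TCP orientation; "ft_force": force on the tool from outside, world axes, zero at the start; "moment": the same for the moment, N m; "grip_width": finger opening in m; "grasp_force": force on a finger pad.
Only numpy, scipy, OpenCV 4.12 (cv2) and the standard library are available. Lean on these libraries where they do the work, as an engineer would, in place of code of your own. Each camera call takes 0.05 s, during which the arm holds its last target. There are 200 camera calls.

## Task

The seesaw gate of the battery-cell sorter is still set for the last cell, but the next one belongs in the other tray. With a fingertip press the raised side of the gate down so that it rocks over its pivot and stays tipped the other way, and only then push the pink cell waiting in the infeed trough endways onto the gate, so that it rolls down that other chute into the tray below. Do not pick the cell up, and leave the jar, the memory module, the multimeter and the screwdriver where they are.

Things in the scene. Friction and masses are not known exactly. Their poses are not given: they have to be found in the camera images.
- sorter: The bench-top cell sorter of aluminium and steel sheet, fixed to the bench, about 220 x 540 mm over its trays, 165 mm high. Origin on the bench below the middle of the gate; x runs along the pivot shaft from the infeed trough to the gate (away from the robot, turned up to 0.3 rad), y to its left, z up. Gate at x = -0.044 to 0.044; chutes fall from |y| = 0.078 to |y| = 0.168 into the trays.
- gate (a joint): Tilt (rad) of the yellow seesaw gate, 160 x 88 mm, about the shaft along the sorter's x, 100 mm up. It rests on a stop at +0.35 (left, +y, side raised, cells roll right) or -0.35 (right raised, cells roll left); it starts on either. 0.5 kg, its plate 21 mm above the shaft with a steel weight under it: top-heavy, past level it falls to the other stop and stays. Under 2 N on a tab rocks it.
- tab_left (a point): Centre of the top of the red press tab on the left of the gate, 36 mm along the sorter's x by 28 mm, jutting out towards the robot beside the trough; on the gate, 65 mm before, 64 mm left of and 23 mm above the pivot's middle. 144 mm above the bench when raised, 100 mm when down; going down it swings 16 mm outwards, away from the trough.
- tab_right (a point): The same on the right side of the gate.
- cell: The waiting cell with the pink sleeve, lying endways in the trough: cylinder 18.6 mm in diameter, 65 mm long, 46 g. Origin at its centre (141 mm above the bench at the start), x axis along it, parallel to the trough. It slides easily (friction about 0.22). Once its rear end is pushed past the trough's end it drops some 10 mm onto the gate and rolls down the low side.
- trough_end (a point): Middle of the floor of the infeed trough at its open end by the gate, 132 mm above the bench. The trough is a level steel channel running 104 mm back from here along the sorter's -x, 22 mm wide inside, 26 mm outside, open above; its side walls and rear lip are only 5 mm high, so a finger can pass over them behind the cell.
- tray_left: Green plastic tray under the end of the left chute, 110 x 120 mm, 42 mm high, 3 mm wall and floor; origin at the centre of its underside; axes as the sorter's. Another, turquoise cell already lies in it.
- tray_right: Black plastic tray, the same, under the end of the right chute, with a grey cell in it.
- screw_jar: Clear jar with a black lid, 44 mm in diameter, 50 mm high, standing loose in front of the left tray. To be left alone.
- memory: Green laptop memory module, 68 x 30 x 4 mm, lying loose in front of the left tray. To be left alone.
- multimeter: Orange multimeter, 150 x 74 x 32 mm, lying loose in front of the right tray. To be left alone.
- screwdriver: Red-handled screwdriver, 170 mm long, lying loose behind the sorter. To be left alone.
Mind the look-alikes: they are no part of the job. Leave any orange or purple look-alike of the cell alone.

How it is judged:
On the way, in this order (a step that is already met when the one before it is completed fails the run):
1. the gate is rocked over onto its other stop while the pink cell still waits in the trough (distance of tab_left from where it was at the start of the episode above 0.028 m and (value of joint gate above 0.31 rad or value of joint gate below -0.31 rad) and x of cell in the frame of sorter below -0.06 m and height (world z) of cell above 0.135 m), for 0.2 s.
2. the pink cell has gone onto the gate (x of cell in the frame of sorter between -0.025 and 0.03 m and y of cell in the frame of sorter between -0.09 and 0.09 m and height (world z) of cell between 0.09 and 0.14 m).
At the end, for the whole second after the job is handed in: The gate rests on the stop opposite to where it started (tilt beyond 0.31 rad that way) and the pink cell lies at rest in the tray on the gate's low side (centre within the tray's outline and less than 50 mm above the bench) (distance of tab_left from where it was at the start of the episode above 0.028 m and linear speed of cell below 0.03 m/s and height (world z) of cell below 0.05 m and ((value of joint gate above 0.31 rad and y of cell in the frame of tray_right between -0.06 and 0.06 m and x of cell in the frame of tray_right between -0.055 and 0.055 m) or (value of joint gate below -0.31 rad and y of cell in the frame of tray_left between -0.06 and 0.06 m and x of cell in the frame of tray_left between -0.055 and 0.055 m))); the robot touches nothing.
It fails at once if the pink cell is lifted (centre more than 20 mm above where it waits) (height (world z) of cell above 0.161 m).
It fails at once if the pink cell is carried aside through the air (height (world z) of cell above 0.13 m and (y of cell in the frame of sorter above 0.035 m or y of cell in the frame of sorter below -0.035 m)).
It fails at once if the jar, memory module, multimeter or screwdriver is moved more than 25 mm (distance of any of screw_jar, memory, multimeter, screwdriver from where it was at the start of the episode above 0.025 m).
It also fails if it takes over 43 s, if anything falls off the work surface, if the arm or the gripper's body presses on something with over 40 N, if the wrist force passes 120 N, or if a joint passes its speed limit or range.

## Working session

There is one attempt and no reset: what is moved stays moved. The work goes in short steps, Python scripts to look and compute and a tool call to move; the robot and the scene stay as the last step left them, time stands still between calls to the robot, and variables do not carry over. Pictures are saved under pics/ and viewed, at most 10 in all, crops included, and the job is handed in when it is done.

Besides the shell and the picture viewer there is one more tool, called after "Call:" as name(argument=value, ...), one argument or row to a line, values as JSON. step_arm: Moves the arm, as the interface text tells. Its arguments: {"type":"object","properties":{"series":{"type":"array"},"force":{"type":"number"}},"required":["series"]}

```bash
mkdir -p pics
cat > h.py <<'E'
import numpy as np,cv2
from cell import *
def cam(n):
    c=calibration(n);K=np.array([[c['fx'],0,c['cx']],[0,c['fy'],c['cy']],[0,0,1.]])
    return K,np.array(c['dist'],float),np.array(c['rvec'],float),np.array(c['tvec'],float)
def ray(n,u,v,z):
    K,d,r,t=cam(n);R=cv2.Rodrigues(r)[0]
    p=cv2.undistortPoints(np.array([[[u,v]]],float),K,d)[0,0]
    D=R.T@np.array([p[0],p[1],1]);C=-R.T@t
    return C+D*(z-C[2])/D[2]
def proj(n,P):
    K,d,r,t=cam(n);return cv2.projectPoints(np.array(P,float).reshape(-1,1,3),r,t,K,d)[0].reshape(-1,2)
E
python3 - <<'E'
from h import *
a=grab_frame("scene");b=grab_frame("top")
cv2.imwrite("pics/s0.png",a);cv2.imwrite("pics/t0.png",b)
cv2.imwrite("pics/t0b.png",cv2.resize(b,(800,600),interpolation=cv2.INTER_CUBIC))
cv2.imwrite("pics/s0b.png",cv2.resize(a,(800,600),interpolation=cv2.INTER_CUBIC))
s=get_state();print(s,grip_point_offset)
E
```

```text
{'time_s': 0.1, 'joints': array([ 9.75730075e-01,  2.63536934e-01, -4.88559985e-02,  1.25940254e+00,
        3.56552990e-06,  1.41551587e+00]), 'dq': array([ 0.00083732, -0.00191396,  0.00286363,  0.00033343, -0.00012693,
       -0.00047529]), 'effort': array([ 2.66468211e-03, -6.38575959e+01,  3.85063577e+01,  1.00248688e-02,
       -1.49133075e-04,  8.13045358e-05]), 'tcp_pos': array([0.22337717, 0.47484743, 0.23084754]), 'orientation': array([-6.85179553e-01, -3.06558479e+00,  1.45807274e-03]), 'ft_force': array([0.08312946, 0.19805876, 0.1915951 ]), 'moment': array([-0.02795397,  0.01840953,  0.00609776]), 'grasp_force': 0.0, 'grip_width': 0.08541051603877325} -0.0187
```

View pics/t0b.png

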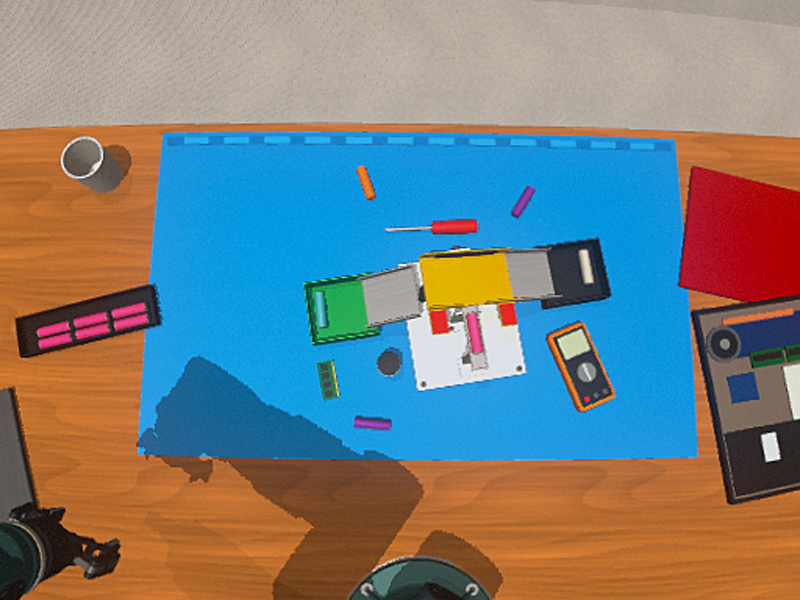

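View pics/s0b.png

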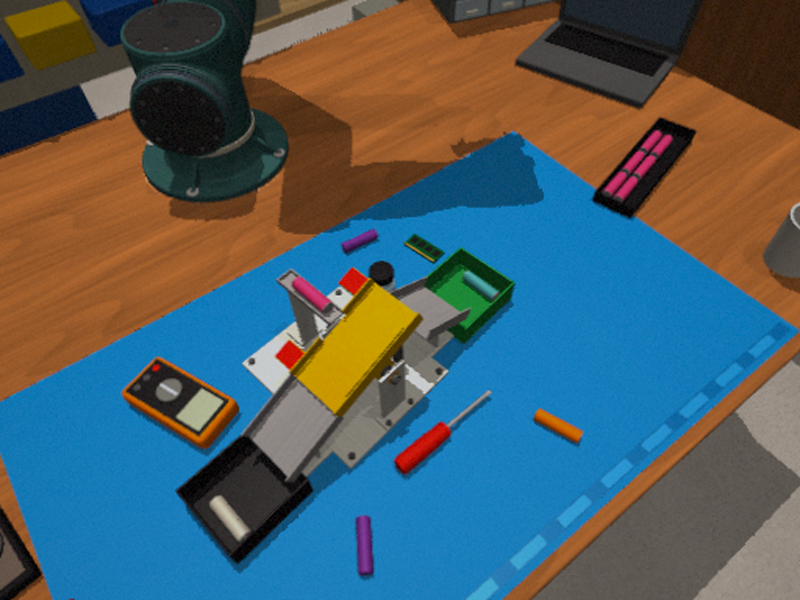

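Both views show the sorter: green tray left, black tray right. The gate's left side is raised and it slopes right, so the left tab is to be pressed (top view ~(440,320) of 800x600). The pink cell in the trough is at ~(474,332). The other pink cells lie in a black holder at (90,325), and the purple and orange ones are look-alikes on the mat. I'll enlarge the crop to confirm and measure.

Run:
```python
from h import *
b=cv2.imread("pics/t0.png")
cv2.imwrite("pics/c0.png",cv2.resize(b[155:255,255:355],(600,600),interpolation=cv2.INTER_CUBIC))
```

```text
(no output)
```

View pics/c0.png

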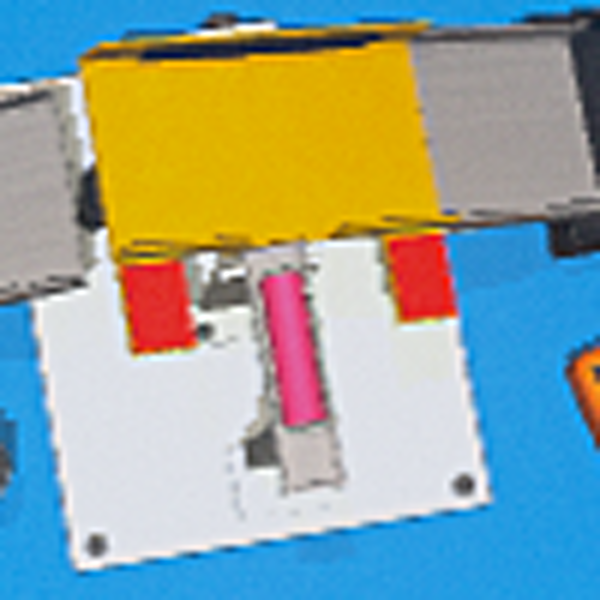

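The pink cell lies in the trough (crop (294,350)). The left tab is at (158,307) and larger, so it is the raised one. The right tab is at (421,278).

Run:
```python
from h import *
from scipy.optimize import least_squares
f=lambda x,y,z:ray("top",255+x/6-.4,155+y/6-.4,z)
obs=[((158,307),'tl'),((421,278),'tr'),((281,273),'cf'),((305,425),'cr'),((312,488),'lip')]
for (p,n),z in zip(obs,[.144,.100,.141,.141,.137]): print(n,f(*p,z).round(4))
# sorter frame fit: gate +.35 about x
c,s=np.cos(.35),np.sin(.35)
tl=(-.065,.064*c-.023*s,.1+.064*s+.023*c); tr=(-.065,-.064*c-.023*s,.1-.064*s+.023*c)
print(tl,tr)
M=np.array([tl,tr,(-.044-.006-.104,0,.137)]);px=np.array([obs[0][0],obs[1][0],obs[4][0]])/6+[254.6,154.6]
def W(q,P):
    P=np.atleast_2d(P);a=q[2];return np.c_[q[0]+np.cos(a)*P[:,0]-np.sin(a)*P[:,1],q[1]+np.sin(a)*P[:,0]+np.cos(a)*P[:,1],P[:,2]]
r=least_squares(lambda q:(proj("top",W(q,M))-px).ravel(),[.5,0,.1],x_scale=[.1,.1,.1])
q=r.x;print(q,r.fun.round(2))
i=lambda P:np.array([[np.cos(q[2]),np.sin(q[2])],[-np.sin(q[2]),np.cos(q[2])]])@(P[:2]-q[:2])
print("sorter-frame cf,cr,lip",[i(f(*p,z)).round(4) for p,z in (((281,273),.141),((305,425),.141),((312,488),.137))])
print("tab",W(q,tl))
R=cv2.Rodrigues(get_state()['orientation'])[0];print(R.round(3))
print("base plate corner screws",f(96,545,0.003),f(464,485,.003), i(f(96,545,0.003)),i(f(464,485,.003)))
```

```text
tl [ 0.5388 -0.0257  0.144 ]
tr [ 0.5585 -0.1437  0.1   ]
cf [ 0.5539 -0.0774  0.141 ]
cr [ 0.4904 -0.0866  0.141 ]
lip [ 0.4647 -0.0898  0.137 ]
(-0.065, np.float64(0.052233204050756876), np.float64(0.1435510320726386)) (-0.065, np.float64(-0.06800650319370763), np.float64(0.09966011271834083))
[ 0.61343271 -0.06627561  0.15854448] [-0.3  -0.85 -0.04 -0.55  0.34  1.35]
sorter-frame cf,cr,lip [array([-0.0605, -0.0016]), array([-0.1247, -0.0007]), array([-0.1506,  0.0003])]
tab [[ 0.5410013  -0.02495978  0.14355103]]
[[-0.905  0.426 -0.001]
 [ 0.426  0.905 -0.001]
 [ 0.    -0.001 -1.   ]]
base plate corner screws [ 0.44563301 -0.00600633  0.003     ] [ 0.47447594 -0.17984925  0.003     ] [-0.1561798  0.0860058] [-0.15514512 -0.09021056]
```

Call:
step_arm(
  series=[
    [1,-0.493,-0.315,0.0,-34.2],
    [1,-0.493,-0.315,0.0,-34.2],
    [1,-0.493,-0.315,0.0,-34.2],
    [1,-0.493,-0.315,0.0,-34.2],
    [1,-0.493,-0.315,0.0,-34.2],
    [1,-0.493,-0.315,0.0,-34.2],
    [1,-0.493,-0.315,0.0,-34.2],
    [1,-0.493,-0.315,0.0,-34.2],
  ],
)

```text
time_s: 0.77
tcp_pos: [0.3884, 0.2136, 0.2313]
orientation: [0.248, -3.132, -0.0]
ft_force: [0.9, 1.3, -0.2]
grip_width: 0.0003
grasp_force: 0.0
```

```bash
cat >> h.py <<'E'
q=np.array([.6134,-.0663,.155])
def go(sx,sy,z):
    s=get_state();R=cv2.Rodrigues(s['orientation'])[0];a=q[2]
    T=np.array([q[0]+np.cos(a)*sx-np.sin(a)*sy,q[1]+np.sin(a)*sx+np.cos(a)*sy,z])
    ang=np.arctan2(R[1,0],R[0,0])
    yaw=-np.degrees((a+np.pi-ang+np.pi)%(2*np.pi)-np.pi)
    print(s['time_s'],s['tcp_pos'].round(4),'target',T.round(4),'d',(R.T@(T-s['tcp_pos'])).round(4),'yaw',yaw.round(1))
E
python3 -c "from h import *;go(-.07,.058,.2)"
```

```text
0.7667 [0.3884 0.2136 0.2313] target [ 0.5353 -0.0198  0.2   ] d [-0.1084 -0.2536  0.0313] yaw 0.2
```

Call:
step_arm(
  series=[
    [1,-0.108,-0.254,0.03,0],
    [1,-0.108,-0.254,0.03,0],
    [1,-0.108,-0.254,0.03,0],
    [1,-0.108,-0.254,0.03,0],
    [1,-0.108,-0.254,0.03,0],
    [1,-0.108,-0.254,0.03,0],
    [1,-0.108,-0.254,0.03,0],
    [1,-0.108,-0.254,0.03,0],
  ],
)

```text
time_s: 1.43
tcp_pos: [0.5364, -0.0227, 0.1999]
orientation: [0.24, -3.131, 0.001]
ft_force: [-1.0, 0.7, -0.9]
grip_width: -0.0002
grasp_force: 0.0
```

Run:
```python
from h import *
go(-.07,.058,.2)
w=grab_frame("wrist");cv2.imwrite("pics/w1.png",cv2.resize(w,(800,600)))
for p in [(-.065,.052,.1436),(-.0926,0,.15),(-.125,0,.141)]:
    a=q[2];T=[q[0]+np.cos(a)*p[0]-np.sin(a)*p[1],q[1]+np.sin(a)*p[0]+np.cos(a)*p[1],p[2]];print(proj("wrist",T)*800/512)
```

```text
1.4333 [ 0.5364 -0.0227  0.1999] target [ 0.5353 -0.0198  0.2   ] d [ 0.0006  0.0031 -0.0001] yaw -0.1
[[393.46394364 336.58915028]]
[[265.99672573 279.88939267]]
[[265.58647856 197.98518738]]
```

View pics/w1.png

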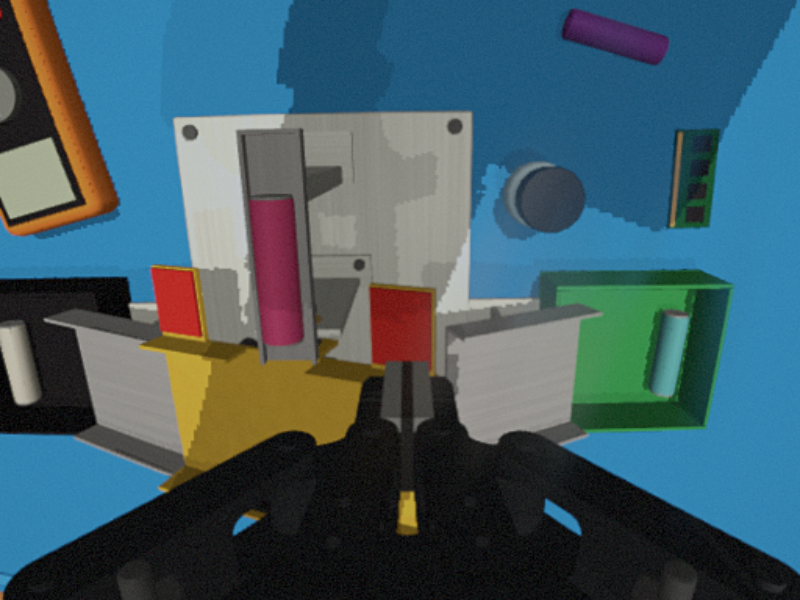

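The wrist view shows the left tab at (402,330) and the cell's rear end at (272,197). That is about 3 mm off the prediction, so I shift the estimate.

```bash
sed -i 's/q=np.array(.*/q=np.array([.6115,-.064,.155])/' h.py; python3 -c "from h import *;go(-.07,.058,.11)"
```

```text
1.4833 [ 0.535  -0.0207  0.2003] target [ 0.5334 -0.0175  0.11  ] d [0.001  0.0033 0.0903] yaw -0.1
```

Call:
step_arm(
  series=[
    [1,0.001,0.003,0.02,0],
    [1,0.001,0.003,0.045,0],
    [1,0.001,0.003,0.053,0],
    [1,0.001,0.003,0.062,0],
    [1,0.001,0.003,0.07,0],
    [1,0.001,0.003,0.078,0],
    [1,0.001,0.003,0.085,0],
    [1,0.001,0.003,0.09,0],
  ],
)

```text
time_s: 2.15
tcp_pos: [0.5329, -0.0157, 0.1109]
orientation: [-0.247, 3.132, -0.0]
ft_force: [-0.0, -0.3, 0.2]
grip_width: 0.0001
grasp_force: 0.0
```

Call:
step_arm(
  series=[
    [1,0,0,0,0],
    [1,0,0,-0.02,0],
    [1,0,0,-0.055,0],
    [1,0,0,-0.09,0],
    [1,0,0,-0.09,0],
  ],
)

```text
time_s: 2.57
tcp_pos: [0.5352, -0.0162, 0.2075]
orientation: [-0.246, 3.124, -0.003]
ft_force: [-0.2, -0.8, 0.8]
grip_width: 0.0002
grasp_force: 0.0
```

Run:
```python
from h import *
go(-.15,0,.2)
w=grab_frame("wrist");cv2.imwrite("pics/w2.png",cv2.resize(w,(800,600)))
```

```text
2.5667 [ 0.5352 -0.0162  0.2075] target [ 0.4633 -0.0872  0.2   ] d [ 0.0821 -0.0588  0.0071] yaw 0.1
```

View pics/w2.png

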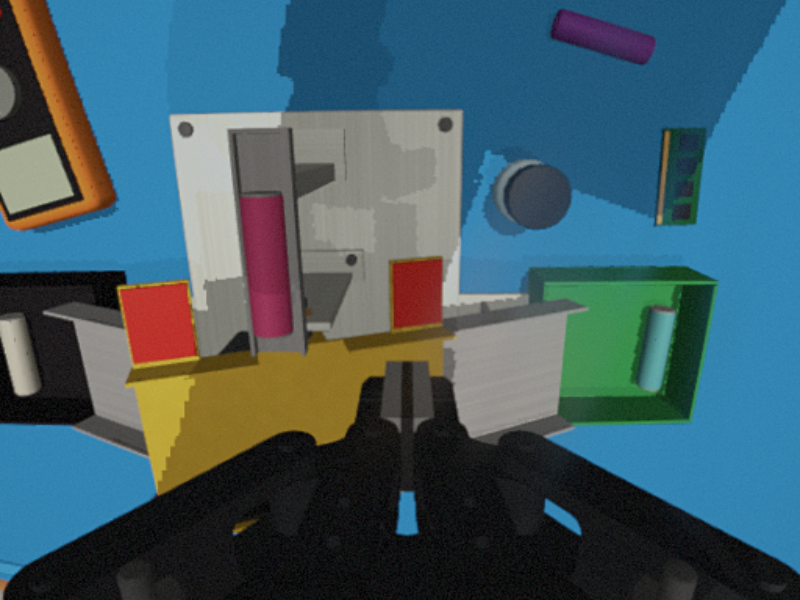

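The gate has rocked over: the right tab is now raised at (158,322), the left one is down, and the pink cell still lies in the trough, rear end at (262,195). Now I go behind the cell.

Call:
step_arm(
  series=[
    [1,0.03,-0.02,0,0],
    [1,0.06,-0.04,0,0],
    [1,0.082,-0.058,0,0],
    [1,0.082,-0.058,0,0],
    [1,0.082,-0.058,0,0],
  ],
)

```text
time_s: 3.03
tcp_pos: [0.4603, -0.0866, 0.2012]
orientation: [0.243, -3.132, -0.0]
ft_force: [0.9, -0.2, 0.2]
grip_width: -0.0003
grasp_force: 0.0
```

Run:
```python
from h import *
go(-.15,0,.1415)
w=grab_frame("wrist");cv2.imwrite("pics/w3.png",cv2.resize(w,(800,600)))
a=q[2]
for p in [(-.125,0,.141),(-.154,0,.137),(-.05,0,.132),(-.15,0,.1415),(-.139,0,.1415)]:
    T=[q[0]+np.cos(a)*p[0]-np.sin(a)*p[1],q[1]+np.sin(a)*p[0]+np.cos(a)*p[1],p[2]];print(p,proj("wrist",T)*800/512)
```

```text
3.0333 [ 0.4603 -0.0866  0.2012] target [ 0.4633 -0.0872  0.1415] d [-0.0029 -0.0011  0.0597] yaw -0.0
(-0.125, 0, 0.141) [[402.20984529 377.65802332]]
(-0.154, 0, 0.137) [[402.08826782 315.10798286]]
(-0.05, 0, 0.132) [[402.80178663 498.38465683]]
(-0.15, 0, 0.1415) [[402.03010513 327.01247929]]
(-0.139, 0, 0.1415) [[402.10604592 349.96314195]]
```

View pics/w3.png

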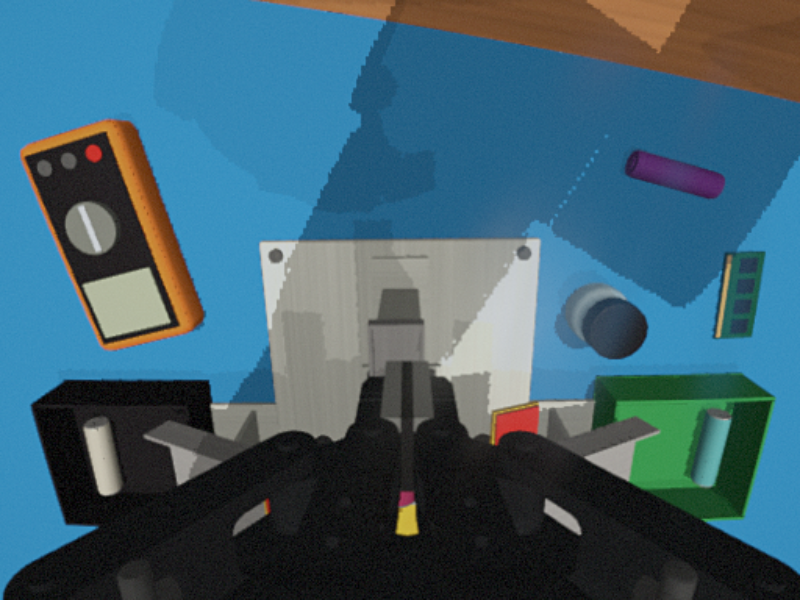

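The trough's rear lip is at (397,322), centred under the finger to about 2 mm, and the descent spot behind the cell is clear.

Call:
step_arm(
  series=[
    [1,0,-0.002,0.025,0],
    [1,0,-0.002,0.045,0],
    [1,0,-0.002,0.055,0],
    [1,0,-0.002,0.059,0],
    [1,0,-0.002,0.059,0],
    [1,0,-0.002,0.059,0],
  ],
)

```text
time_s: 3.58
tcp_pos: [0.4619, -0.0875, 0.1426]
orientation: [-0.248, 3.132, -0.0]
ft_force: [0.0, 1.0, 0.4]
grip_width: -0.0002
grasp_force: 0.0
```

```bash
python3 -c "from h import *;go(-.057,-.001,.142)"
```

```text
3.5833 [ 0.4619 -0.0875  0.1426] target [ 0.5553 -0.0738  0.142 ] d [-0.0945 -0.0011  0.0007] yaw 0.2
```

Call:
step_arm(
  series=[
    [1,-0.008,0,0,0],
    [1,-0.016,0,0,0],
    [1,-0.024,0,0,0],
    [1,-0.032,0,0,0],
    [1,-0.04,0,0,0],
    [1,-0.048,0,0,0],
    [1,-0.055,0,0,0],
    [1,-0.062,0,0,0],
  ],
)

```text
time_s: 4.25
tcp_pos: [0.5236, -0.078, 0.1424]
orientation: [-0.247, 3.131, -0.0]
ft_force: [-0.7, 0.3, 0.0]
grip_width: -0.0002
grasp_force: 0.0
```

Run:
```python
from h import *
go(-.057,0,.142)
b=grab_frame("top");s=grab_frame("scene")
A=cv2.resize(b[145:245,245:345],(400,400),interpolation=cv2.INTER_CUBIC)
B=cv2.resize(s[150:275,165:290],(400,400),interpolation=cv2.INTER_CUBIC)
cv2.imwrite("pics/m4.png",np.hstack([A,B]))
```

```text
4.25 [ 0.5236 -0.078   0.1424] target [ 0.5552 -0.0728  0.142 ] d [-0.032   0.0002  0.0004] yaw 0.1
```

View pics/m4.png

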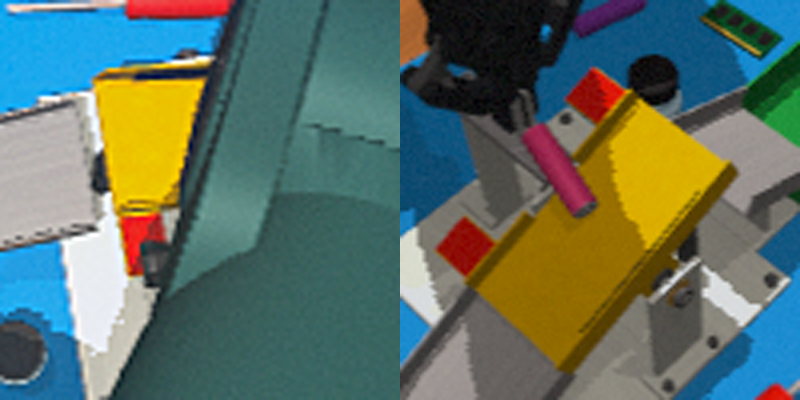

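The scene crop shows the cell's front over the gate and the finger behind it. The gate's edges seem to be where they were at the start, so I check this with the tab positions.

```bash
cat > tabs.py <<'E'
from h import *
def W(p):
    a=q[2];return [q[0]+np.cos(a)*p[0]-np.sin(a)*p[1],q[1]+np.sin(a)*p[0]+np.cos(a)*p[1],p[2]]
def tab(g,s): return W((-.065,s*.064*np.cos(g)-.023*np.sin(g),.1+s*.064*np.sin(g)+.023*np.cos(g)))
def red(im):
    h=cv2.cvtColor(im,cv2.COLOR_BGR2HSV);m=(((h[...,0]<5)|(h[...,0]>176))&(h[...,1]>190)&(h[...,2]>70)).astype(np.uint8)
    n,l,st,c=cv2.connectedComponentsWithStats(m);return [(c[i].round(0).tolist(),int(st[i,4])) for i in range(1,n) if st[i,4]>40]
def pred(n):
    for g in (.35,-.35): print(n,'gate',g,'L',proj(n,tab(g,1)).round(0),'R',proj(n,tab(g,-1)).round(0))
E
python3 - <<'E'
from tabs import *
pred("scene")
print('start',red(cv2.imread("pics/s0.png")));print('now',red(grab_frame("scene")))
pred("wrist");w=grab_frame("wrist");cv2.imwrite("pics/w5.png",w);print(red(w))
print(red(cv2.resize(cv2.imread("pics/w3.png"),(512,384))),red(cv2.resize(cv2.imread("pics/w2.png"),(512,384))),red(cv2.resize(cv2.imread("pics/w1.png"),(512,384))))
E
```

```text
scene gate 0.35 L [[228. 179.]] R [[187. 225.]]
scene gate -0.35 L [[234. 187.]] R [[189. 209.]]
start [([225.0, 179.0], 146), ([185.0, 227.0], 154), ([270.0, 286.0], 440)]
now [([225.0, 179.0], 145), ([185.0, 227.0], 154), ([270.0, 286.0], 441)]
wrist gate 0.35 L [[358. 289.]] R [[158. 250.]]
wrist gate -0.35 L [[362. 250.]] R [[161. 289.]]
[([5.0, 14.0], 137), ([155.0, 249.0], 1609), ([375.0, 282.0], 285)]
[([60.0, 98.0], 83)] [([264.0, 186.0], 941), ([102.0, 207.0], 1758)] [([113.0, 193.0], 994), ([252.0, 207.0], 1319)]
```

Run:
```python
from tabs import *
K,d,r,t=cam("wrist");s=get_state();Rt=cv2.Rodrigues(s['orientation'])[0];Rc=cv2.Rodrigues(r)[0]
Rct=Rc@Rt; tct=Rc@s['tcp_pos']+t   # tool->cam
def at(pos,ori,P):
    R=cv2.Rodrigues(np.array(ori))[0];Rn=Rct@R.T;tn=tct-Rn@np.array(pos)
    return cv2.projectPoints(np.array(P,float).reshape(-1,1,3),cv2.Rodrigues(Rn)[0],tn,K,d)[0].reshape(-1,2)*800/512
def corners(g,sd):
    o=[]
    for x in (-.083,-.047):
        for y in (-.014,.014):
            Y=sd*.064+y;o.append(W((x,Y*np.cos(g)-.023*np.sin(g),.1+Y*np.sin(g)+.023*np.cos(g))))
    return o
for g in (.35,-.35): print('w3',g,at([.4603,-.0866,.2012],[.243,-3.132,0],corners(g,1)).round(0).tolist())
for g in (.35,-.35): print('w2',g,at([.5352,-.0162,.2075],[-.246,3.124,-.003],corners(g,1)).round(0).tolist())
print(s['tcp_pos'],s['ft_force'],s['time_s'])
w=cv2.imread("pics/w5.png");cv2.imwrite("pics/w5b.png",cv2.resize(w,(800,600)))
```

```text
w3 0.35 [[483.0, 454.0], [541.0, 465.0], [479.0, 513.0], [535.0, 526.0]]
w3 -0.35 [[502.0, 417.0], [544.0, 408.0], [498.0, 471.0], [539.0, 460.0]]
w2 0.35 [[361.0, 283.0], [421.0, 289.0], [364.0, 356.0], [420.0, 365.0]]
w2 -0.35 [[398.0, 265.0], [447.0, 261.0], [398.0, 330.0], [446.0, 324.0]]
[ 0.52256166 -0.07811913  0.14223848] [-0.5227714   0.87648289 -0.50228056] 4.45
```

View pics/w5b.png

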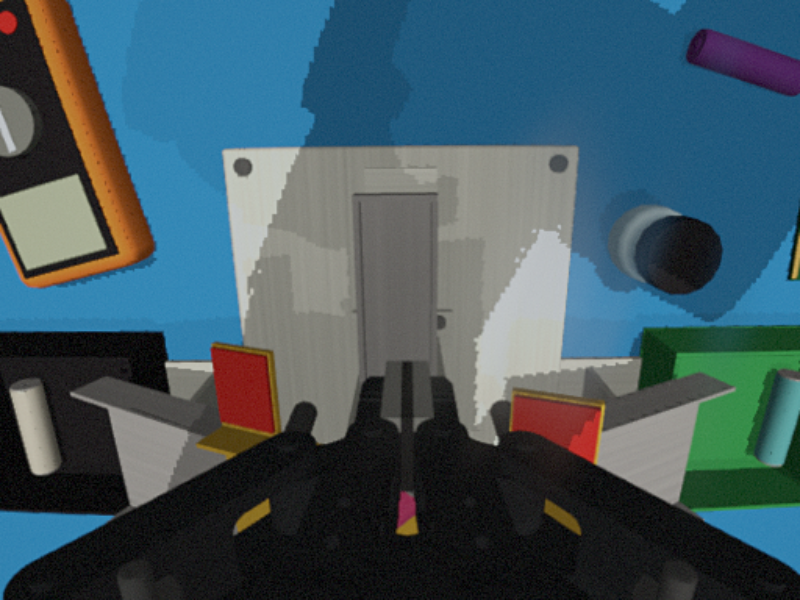

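Run:
```python
from tabs import *
im=grab_frame("scene");h=cv2.cvtColor(im,cv2.COLOR_BGR2HSV)
def pink(im):
    h=cv2.cvtColor(im,cv2.COLOR_BGR2HSV);m=((h[...,0]>160)&(h[...,0]<176)&(h[...,1]>100)).astype(np.uint8)
    n,l,st,c=cv2.connectedComponentsWithStats(m)
    for i in range(1,n):
        if st[i,4]>60 and c[i][0]<300:
            pts=np.argwhere(l==i)[:,::-1].astype(np.float32);print(c[i].round(1),st[i,4],cv2.boxPoints(cv2.minAreaRect(pts)).round(0).tolist())
pink(cv2.imread("pics/s0.png"));pink(im)
from scipy.spatial import ConvexHull
def sil(cx,cz,pitch,y=0):
    P=[]
    for e in (-.0325,.0325):
        for t in np.linspace(0,6.28,24):
            yy=.0093*np.cos(t);zz=.0093*np.sin(t)
            P.append(W((cx+e*np.cos(pitch)+zz*np.sin(pitch),y+yy,cz-e*np.sin(pitch)+zz*np.cos(pitch))))
    p=proj("scene",P).astype(np.float32);return p.mean(0).round(1),cv2.boxPoints(cv2.minAreaRect(p)).round(0).tolist()
print('start model',sil(-.0926,.141,0))
for a in [(-.046,.141,0),(-.046,.138,.2),(-.04,.141,0),(-.04,.137,.2),(-.035,.136,.25)]:print(a,sil(*a))
cv2.imwrite("pics/s6.png",cv2.resize(im[165:245,170:276],(795,600),interpolation=cv2.INTER_CUBIC))
print(get_state()['tcp_pos'])
```

```text
[198.2 187.3] 228 [[185.0, 182.0], [191.0, 176.0], [211.0, 192.0], [206.0, 199.0]]
[215.3 209.4] 253 [[208.0, 195.0], [217.0, 194.0], [222.0, 224.0], [213.0, 226.0]]
start model (array([200.5, 186.6], dtype=float32), [[185.0, 180.0], [191.0, 173.0], [215.0, 193.0], [210.0, 200.0]])
(-0.046, 0.141, 0) (array([215.7, 199.3], dtype=float32), [[200.0, 193.0], [206.0, 185.0], [231.0, 206.0], [225.0, 213.0]])
(-0.046, 0.138, 0.2) (array([215.8, 200.1], dtype=float32), [[200.0, 192.0], [207.0, 185.0], [231.0, 208.0], [224.0, 215.0]])
(-0.04, 0.141, 0) (array([217.7, 200.9], dtype=float32), [[202.0, 194.0], [208.0, 187.0], [233.0, 208.0], [227.0, 215.0]])
(-0.04, 0.137, 0.2) (array([217.9, 202. ], dtype=float32), [[202.0, 194.0], [209.0, 187.0], [233.0, 210.0], [226.0, 217.0]])
(-0.035, 0.136, 0.25) (array([219.6, 203.7], dtype=float32), [[204.0, 195.0], [211.0, 188.0], [234.0, 212.0], [228.0, 219.0]])
[ 0.52239156 -0.07813528  0.14229484]
```

View pics/s6.png

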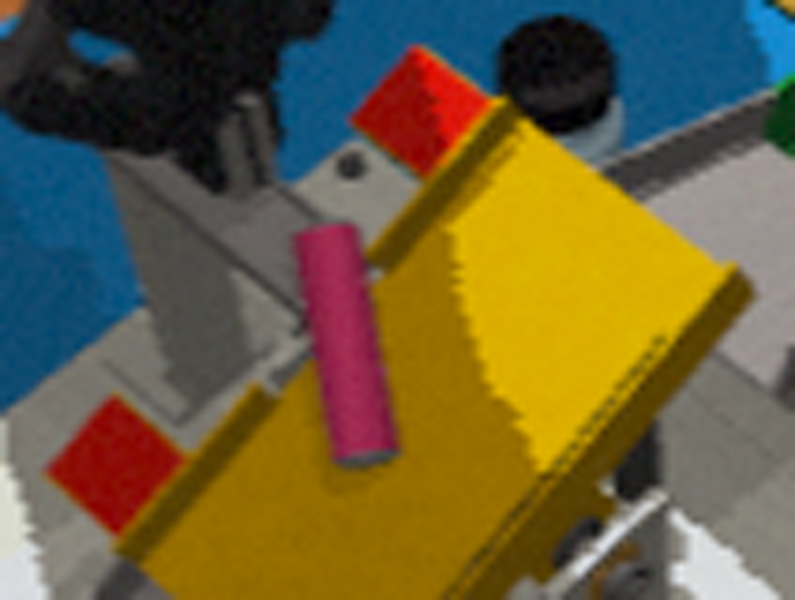

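The cell has slid off the trough and is beginning to slew right on the gate, which is back at +0.35. I estimate its motion from the two scene frames I already have, without advancing the clock.

```bash
cat > fit.py <<'E'
from tabs import *
from scipy.optimize import least_squares
def fit(im,off,sc,g=.35):
    h=cv2.cvtColor(im,cv2.COLOR_BGR2HSV);m=((h[...,0]>160)&(h[...,0]<176)&(h[...,1]>100)).astype(np.uint8)
    n,l,st,c=cv2.connectedComponentsWithStats(m);i=1+np.argmax(st[1:,4])
    ct=max(cv2.findContours((l==i).astype(np.uint8),0,1)[0],key=len)[:,0,:].astype(np.float32)/sc+off
    def feat(p):
        c,(w,hh),a=cv2.minAreaRect(p.astype(np.float32));b=cv2.boxPoints(((c),(w,hh),a));e=[(b[k]+b[(k+1)%4])/2 for k in range(4)]
        k=0 if np.linalg.norm(e[0]-e[2])>np.linalg.norm(e[1]-e[3]) else 1
        L=sorted([e[k],e[k+2]],key=lambda z:z[1]);return np.r_[L[0],L[1]]
    F=feat(ct)
    def model(q_):
        x,y,yaw,pit,z=q_;t=np.linspace(0,6.28,24);P=[]
        u=np.array([np.cos(yaw)*np.cos(pit),np.sin(yaw)*np.cos(pit),-np.sin(pit)]);n1=np.array([-np.sin(yaw),np.cos(yaw),0]);n2=np.cross(u,n1)
        for e in (-.0325,.0325):
            for a in t:P.append(W(np.array([x,y,z])+e*u+.0093*(np.cos(a)*n1+np.sin(a)*n2)))
        return proj("scene",P)
    def on(p):  # on plate: x,y,yaw -> z, pitch
        x,y,yaw=p;v=(y+.0303*np.sin(g))/np.cos(g);z=.1+v*np.sin(g)+.0303*np.cos(g);return (x,y,yaw,-np.arctan(np.tan(g)*np.sin(yaw)),z)
    r=least_squares(lambda p:feat(model(on(p)))-F,[-.02,-.01,-.2],x_scale=[.02,.02,.3],diff_step=1e-2)
    r2=least_squares(lambda p:feat(model((p[0],0,0,p[1],p[2])))-F,[-.04,.1,.138],x_scale=[.02,.2,.01],diff_step=1e-2)
    print('feat',F.round(1),'on plate',np.round(r.x,4),'cost',r.cost.round(2),'| in trough x,pitch,z',r2.x.round(4),r2.cost.round(2))
E
python3 - <<'E'
from fit import *
s=cv2.imread("pics/s6.png");m=cv2.imread("pics/m4.png")[:,400:]
fit(m,np.array([165,150]),3.2)
fit(s,np.array([170,165]),7.5)
s0=cv2.imread("pics/s0.png")[150:240,160:260];fit(s0,np.array([160,150]),1.)
st=get_state();print(st['time_s'],st['dq'].round(3))
E
```

```text
feat [205.7 189.4 222.3 215.3] on plate [-0.0486 -0.0032 -0.2437] cost 0.77 | in trough x,pitch,z [-0.053   0.884   0.1228] 1.13
feat [213.3 195.  218.1 225.9] on plate [-0.0333 -0.0126 -0.617 ] cost 1.05 | in trough x,pitch,z [-0.0508  1.4585  0.0954] 8.66
feat [187.8 179.  208.8 195.8] on plate [-0.1004 -0.0003  0.0088] cost 5.04 | in trough x,pitch,z [-0.1023 -0.1968  0.1293] 2.16
4.5 [-0.002 -0.005 -0.004  0.    -0.     0.001]
```

The cell is starting to slide right, so I rock the gate again straight away by pressing the left tab along the shortest path.

Call:
step_arm(
  series=[
    [1,-0.01,0.041,-0.003,0],
    [1,-0.013,0.05,0.033,0],
    [1,-0.013,0.055,0.033,0],
  ],
)

```text
time_s: 4.75
tcp_pos: [0.5248, -0.0201, 0.106]
orientation: [0.248, -3.128, -0.002]
ft_force: [-1.4, -0.3, -2.3]
grip_width: 0.0003
grasp_force: 0.0
```

Run:
```python
from fit import *
im=grab_frame("scene");cv2.imwrite("pics/s7r.png",im);print(get_state()['tcp_pos'],get_state()['time_s'],red(im))
c=im[145:275,100:280]
cv2.imwrite("pics/s7.png",cv2.resize(c,(792,572),interpolation=cv2.INTER_CUBIC))
pred("scene")
for g in (.35,-.35): fit(im[160:340,120:310],np.array([120,160]),1.,g)
```

```text
[ 0.524722   -0.02024784  0.10790823] 4.8 [([135.0, 2.0], 50), ([233.0, 188.0], 56), ([186.0, 210.0], 142), ([270.0, 286.0], 440)]
scene gate 0.35 L [[228. 179.]] R [[187. 225.]]
scene gate -0.35 L [[234. 187.]] R [[189. 209.]]
feat [225.8 199.8 222.8 217.6] on plate [-2.130e-02  3.000e-04 -9.294e-01] cost 61.57 | in trough x,pitch,z [-0.0224  1.8441  0.1293] 3.14
feat [225.8 199.8 222.8 217.6] on plate [-0.0224  0.0017 -0.8461] cost 26.28 | in trough x,pitch,z [-0.0224  1.8441  0.1293] 3.14
```

View pics/s7.png

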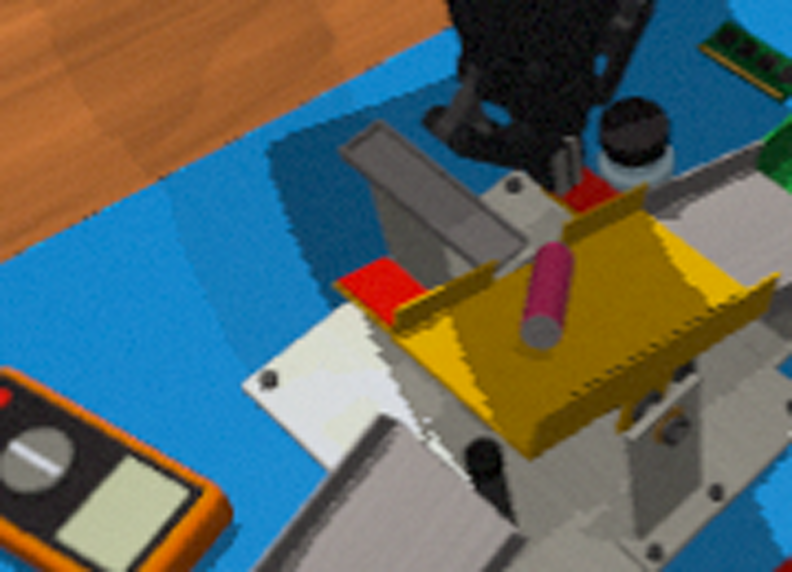

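The gate is now on its other stop (right tab raised, left tab down) and the cell lies mid-gate at (548,295), turned but about to roll left. I keep the finger over the tab while it goes.

Call:
step_arm(
  series=[
    [1,0,0,0,0],
    [1,0,0,0,0],
    [1,0,0,0,0],
    [1,0,0,0,0],
    [1,0,0,0,0],
    [1,0,0,0,0],
    [1,0,0,0,0],
    [1,0,0,0,0],
  ],
)

```text
time_s: 5.47
tcp_pos: [0.5268, -0.0219, 0.1094]
orientation: [-0.246, 3.132, -0.0]
ft_force: [0.4, 0.1, 0.4]
grip_width: 0.0005
grasp_force: 0.0
```

```bash
cat > pk.py <<'E'
from tabs import *
im=grab_frame("scene");s=get_state();print(s['time_s'],s['tcp_pos'],s['ft_force'],red(im))
h=cv2.cvtColor(im,cv2.COLOR_BGR2HSV);m=((h[...,0]>160)&(h[...,0]<176)&(h[...,1]>100)).astype(np.uint8)
n,l,st,c=cv2.connectedComponentsWithStats(m)
for i in range(1,n):
    if st[i,4]>25:
        z=.013;P=ray("scene",*c[i],z)[:2]-q[:2];a=q[2];print('pink',c[i].round(1),st[i,4],'sorter xy if in tray',round(P[0]*np.cos(a)+P[1]*np.sin(a),3),round(-P[0]*np.sin(a)+P[1]*np.cos(a),3))
h2=((h[...,0]>80)&(h[...,0]<98)&(h[...,1]<140)&(h[...,1]>60)).astype(np.uint8)
print('tray left px',proj("scene",[W((x,y,.04)) for x in(-.055,.055) for y in (.15,.27)]).round(0).tolist())
E
python3 pk.py
```

```text
5.5167 [ 0.52678693 -0.02187629  0.10938276] [-0.44090654  0.91592735  1.20853225] [([136.0, 2.0], 48), ([233.0, 188.0], 57), ([186.0, 210.0], 142), ([270.0, 286.0], 441)]
pink [420.2  90.8] 224 sorter xy if in tray 0.029 0.756
pink [409.1 104.4] 231 sorter xy if in tray 0.037 0.679
pink [397.1 118.3] 258 sorter xy if in tray 0.043 0.604
pink [308.8 194.7] 101 sorter xy if in tray 0.033 0.22
tray left px [[263.0, 185.0], [296.0, 158.0], [298.0, 211.0], [330.0, 181.0]]
```

Call:
step_arm(
  series=[
    [1,0.005,0,-0.02,0],
    [1,0.01,0,-0.055,0],
    [1,0.02,0,-0.09,0],
    [1,0.02,0,-0.12,0],
    [1,0.02,0,-0.12,0],
    [1,0.02,0,-0.12,0],
    [1,0.02,0,-0.12,0],
    [1,0.02,0,-0.12,0],
  ],
)

```text
time_s: 6.18
tcp_pos: [0.5066, -0.0248, 0.2282]
orientation: [0.246, -3.13, -0.001]
ft_force: [-0.4, -0.0, 0.0]
grip_width: 0.0
grasp_force: 0.0
```

```bash
python3 pk.py
python3 - <<'E'
from tabs import *
im=grab_frame("top")
for n in ("t0",):
    old=cv2.imread("pics/t0.png")
for k,I in (('old',old),('new',im)):
    h=cv2.cvtColor(I,cv2.COLOR_BGR2HSV);m=((h[...,0]>155)&(h[...,0]<177)&(h[...,1]>90)).astype(np.uint8)
    m[:,:150]=0;m[:,420:]=0
    n,l,st,c=cv2.connectedComponentsWithStats(m)
    for i in range(1,n):
        if st[i,4]>20:
            pts=np.argwhere(l==i)[:,::-1].astype(np.float32);P=ray("top",*c[i],.013)[:2]-q[:2];a=q[2]
            print(k,c[i].round(1),st[i,4],'size px',np.round(cv2.minAreaRect(pts)[1:],1) if 0 else cv2.minAreaRect(pts)[1:],(P[0]*np.cos(a)+P[1]*np.sin(a)).round(3),(-P[0]*np.sin(a)+P[1]*np.cos(a)).round(3))
d=cv2.absdiff(im,old).max(2)
for nm,(u,v) in dict(jar=(249,232),mem=(210,243),meter=(372,235),driver=(277,146)).items():
    print(nm,float(d[v-12:v+12,u-12:u+12].mean()))
E
```

```text
6.2333 [ 0.50654586 -0.02480036  0.22817564] [ 0.2432107  -0.038473   -0.28358972] [([135.0, 2.0], 48), ([232.0, 187.0], 84), ([186.0, 210.0], 141), ([270.0, 286.0], 437)]
pink [420.3  90.8] 222 sorter xy if in tray 0.029 0.756
pink [409.2 104.3] 225 sorter xy if in tray 0.037 0.68
pink [396.8 118.4] 255 sorter xy if in tray 0.043 0.603
pink [308.8 194.7] 101 sorter xy if in tray 0.033 0.22
tray left px [[263.0, 185.0], [296.0, 158.0], [298.0, 211.0], [330.0, 181.0]]
old [303.3 212.7] 183 size px ((24.972976684570312, 7.281999588012695), 80.13418579101562) -0.078 -0.022
new [214.9 185.7] 132 size px ((5.883483409881592, 21.96500587463379), 78.69007110595703) 0.035 0.215
jar 51.34722222222222
mem 25.86284722222222
meter 12.246527777777779
driver 117.49652777777777
```

The cell rests in the left tray at about (0.035, 0.215) in the sorter frame, and both cameras agree. The gate is on its other stop and the arm is clear.

```bash
python3 -c "
from cell import *
print(sign_off())"
```

```text
the job is handed in; nothing more can be done
None
```

Handed in, verdict not shown: the gate rests tipped the other way and the pink cell lies still in the left (green) tray, but the gate fell back (cause unknown) while I pushed the cell, so I pressed it over again with the cell already on it.

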